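# Sweep lens cells through the tray gate

## Task

Sweep the three round lens cells lying loose in the sorting tray through its narrow gate, one at a time, with the fingertips, so that all three end flat in the slot behind the gate, each one wholly through it. Only push them along the tray floor: do not lift or tip them. Leave the steel gauge block and the brass spacer in the tray, and the black eyepiece and the white viewing tube standing on the bench, where they are.

Things in the scene. Friction and masses are not known exactly. Their poses are not given: they have to be found in the camera images.
- tray: Fixed sorting tray, white floor, aluminium walls. Origin: on the bench under the sorting area, z up, x straight through the gate along the slot. Floor top 8 mm, wall and rail tops 22 mm above the bench (screw heads 25). Sorting floor x -177 to 80 mm, y -115 to 115; gate wall x 80 to 86; slot behind it at the same floor level x 86 to 235. Outer walls 6 mm thick. Place and heading vary.
- gate (a point): Middle of the gate opening at floor level, in the face of the gate wall towards the sorting area (tray x 80 mm, y 0, 8 mm above the bench); axes as the tray's, x points into the slot. The gate is 54 mm wide (y -27 to 27), its wall 6 mm thick. A lens cell is wholly past this plane when its centre is 22 mm or more beyond it.
- slot_end (a point): Middle of the slot's closed far end at floor level (tray x 235 mm, 155 mm past the gate point). The slot is 54 mm wide, open on top, walls 6 mm thick; it takes the three lens cells (132 mm) in a row, later ones pushing earlier ones on.
- rail_left (a point): Back end of the inner face of the left (+y) guide rail, at floor level. Two straight fixed rails, 6 mm thick, 14 mm high, form a 45 degree funnel on the sorting floor: in the gate point's axes the inner faces run from about (0, +/-27) mm at the gate edges back to (-49, +/-77) mm. The right rail mirrors the left.
- lens1: Lens cell: short upright cylinder, 44 mm diameter, 14 mm high, 30 to 60 g, black with a clear glass disc in its top face; lies flat on the sorting floor. Origin: centre of its underside, z up. It slides under a light push (under 1 N). The three lens cells are alike.
- lens2: Lens cell: short upright cylinder, 44 mm diameter, 14 mm high, 30 to 60 g, black with a clear glass disc in its top face; lies flat on the sorting floor. Origin: centre of its underside, z up. It slides under a light push (under 1 N). The three lens cells are alike.
- lens3: Lens cell: short upright cylinder, 44 mm diameter, 14 mm high, 30 to 60 g, black with a clear glass disc in its top face; lies flat on the sorting floor. Origin: centre of its underside, z up. It slides under a light push (under 1 N). The three lens cells are alike.
- gauge_block: Loose steel gauge block standing on the sorting floor near one side wall, 30 x 18 x 30 mm high, about 130 g. Origin: centre of its underside. Leave it where it is.
- spacer: Loose waisted brass spacer standing on the sorting floor near the other side wall, 22 mm diameter, 34 mm high, about 80 g. Origin: centre of its underside. Leave it where it is.
- eyepiece: Loose black eyepiece standing on the bench outside the tray, 52 mm diameter, 78 mm high. Origin: centre of its underside. Leave it where it is.
- viewing_tube: Loose white and black viewing tube standing on the bench outside the tray, 64 mm diameter, 156 mm high. Origin: centre of its underside. Leave it where it is.
Mind the look-alikes: they are no part of the job. What is shaped like the lens3 but turquoise is not meant. What is shaped like the lens1 but pink is not meant.

How it is judged:
By the outcome, as a careful person would: the job done as asked, in the order asked, and still so for the second after the job is handed in, with the robot touching nothing.
It also fails if it takes over 56 s, if anything falls off the work surface, if the arm or the gripper's body presses on something with over 40 N, if the wrist force passes 120 N, or if a joint passes its speed limit or range.

## Robot

A 6-joint arm with a two-finger parallel gripper is mounted at the origin on the work surface. World frame = base frame: x ahead of the robot, y to its left, z up, the work surface at z = 0. Lengths are in m, angles in degrees, forces in N, time in s.
With the tool pointing down it reaches from about 0.35 to 0.875 m from the base axis. Payload 4.2 kg.
Tool frame: the origin (TCP) lies at the very end of the fingers, on their centre line; the grasp point (between the pads) lies 19 mm behind it; y points along the fingers, z is the direction in which the jaws open and shut, and the axes are right-handed (so a half turn about y gives the same grasp; the last joint's range is limited). The gripper opens to 87 mm and grips with 3 to 60 N. Pads are 19 mm wide; open, the fingers measure 117 mm over their backs; the gripper's body (75 mm by 190 mm) begins 51 mm behind the grasp point.
Start: joints at [-60.069, 22.042, 0.453, 0, -68.411, -14.817], TCP at [0.163, -0.603, 0.223] pointing down, gripper open.
Joint ranges: [-179.83, 179.83], [-69.29, 118.12], [-61.27, 80.66], [-181.25, 117.63], [-171.15, -9.14], [-177.46, 177.46]. Speed limits (degrees/s): [159.86, 159.86, 180, 180, 180, 180].

## Interface

Orientations are given as a 3x3 rotation matrix whose columns are the frame's x, y, z axes.
In Python, from station import r, eyes gives the robot as it stands.
- The arm moves only by the tool play_rows, never from a script. Its argument "deltas" is one flat list of numbers, 5 for each row, row after row: the closure in counts, from 0 (fully open) to 255 (shut), then the shift along the tool's x, y, z in mm, then the turn about the tool's y in rad. In form: [claw, tx, ty, tz, roll, claw, tx, ty, tz, roll, ...]. A call has exactly 10 rows; each row shifts and turns the commanded pose from where the row before left it, along the tool's axes as they then stand; what a row does not reach is not made up. A row lasts 1/10 s, in which the tool goes at most 50 mm and 8.59 degrees, less where a joint would pass 70% of its speed; a pose out of reach is approached as far as the arm can. A call is refused whole if a number of a shift passes 50 or a number of a turn 0.15, either way. A call with a gripper value outside its range is refused whole. The fingers move at their own pace and stop on an object; the grip force is fixed at half the most. Time passes only in rows, so rows that do not move let the fingers close, or fill a call up. It gives the time, the measured TCP pose, the force and the opening at its end, in the units of the state.
- r.sense(): the state, without advancing time (a new reading comes with each control period).
- eyes.capture(name): name is "scene" or "top" or "wrist"; returns a dict with "img" (400x640x3 uint8, blue, green, red), "vfov" (degrees; the focal length in pixels is half the picture's height over the tangent of half this angle, whatever the lens; pixels are square), "cx", "cy" (the principal point, pixels), "R" (3x3) and "t" (3): a world point X has camera coordinates R X + t; the wrist camera has in their place "tool_from_camera" (4x4, takes a point from camera to tool coordinates, whose origin is the TCP and whose axes are the tool frame's). Camera axes: x right, y down, z forward; pixel columns grow to the right and rows downward; lengths in m; the calibration is good to about 2 mm. A picture is of the moment at which its call begins: read the wrist's pose just before it. There is no depth.
- r.finish_job(): hands the job in, once; it reports no verdict.
The state is a dict: "time_s": time; "joints": joint angles; "joint_velocities": joint speeds; "effort": joint torques, N m; "tcp_pos": TCP position; "ee_rot": TCP orientation; "wrist_force": force on the tool from outside, world axes, zero at the start; "moment": the same for the moment, N m; "gripper_width": opening from 0.0 (shut) to 1.0 (fully open).
Only numpy, scipy, OpenCV 4.12 (cv2) and the standard library are available. Lean on these libraries where they do the work, as an engineer would, in place of code of your own. Each camera call takes 0.05 s, during which the arm holds its last target.

## Working session

There is one attempt and no reset: what is moved stays moved. The work goes in short steps, Python scripts to look and compute and a tool call to move; the robot and the scene stay as the last step left them, time stands still between calls to the robot, and variables do not carry over. Pictures are saved under pics/ and viewed, and the job is handed in when it is done.

Besides the shell and the picture viewer there is one more tool, called after "Emit:" by a JSON object that holds its "op" and its "data". play_rows: Moves the arm, as the interface text tells. Its arguments: {"type":"object","properties":{"deltas":{"type":"array","items":{"type":"number"}}},"required":["deltas"]}

```bash
mkdir -p pics; ls; python3 - <<'E'
from station import r, eyes
import cv2,numpy as np
np.set_printoptions(precision=4,suppress=True)
s=r.sense(); print(s['time_s'],s['tcp_pos'],s['ee_rot'],s['gripper_width'],s['wrist_force'])
for n in ("top","scene"):
    c=eyes.capture(n); cv2.imwrite(f'pics/{n}0.png',c['img']); print(n,c['vfov'],c['cx'],c['cy'],c['R'],c['t'])
E
```

```text
pics
0.0 [ 0.1628 -0.6028  0.2215] [[ 0.9655 -0.0006 -0.2605]
 [ 0.2605  0.0021  0.9655]
 [-0.0001 -1.      0.0022]] 0.9977066013416316 [ 0.2097  0.0292 -0.3884]
top 46.7374942248469 328.4520201198836 196.96343803302213 [[ 0.001  -0.9999 -0.0148]
 [-0.9925  0.0008 -0.1222]
 [ 0.1222  0.0148 -0.9924]] [0.0903 0.5349 1.298 ]
scene 57.963143686364816 317.24552495233706 192.10977855985016 [[ 0.7196  0.6944 -0.0057]
 [ 0.4384 -0.4606 -0.7718]
 [-0.5386  0.5529 -0.6358]] [-0.4388 -0.1615  1.2367]
```

View pics/top0.png

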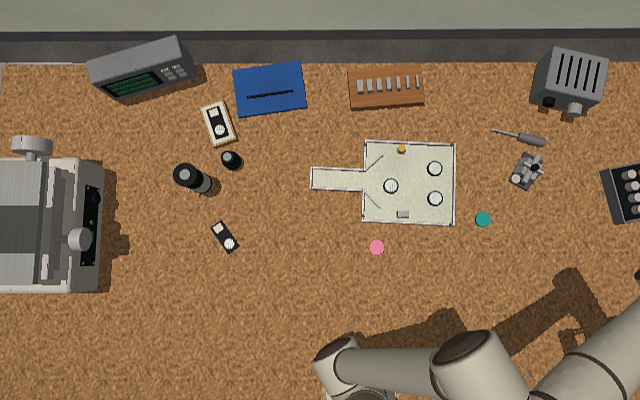

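View pics/scene0.png

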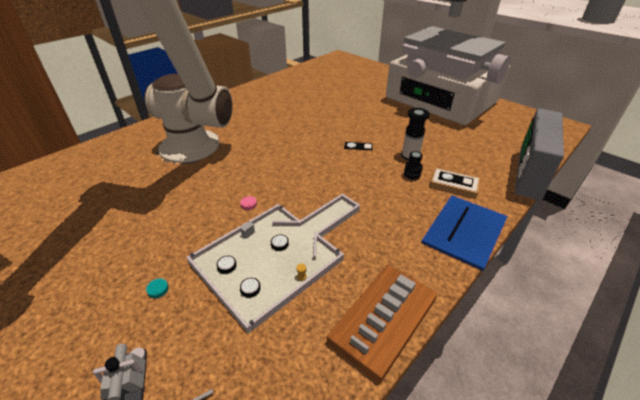

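```bash
python3 - <<'E'
import cv2
i=cv2.imread('pics/top0.png')[130:235,300:465]
cv2.imwrite('pics/crop0.png',cv2.resize(i,None,fx=4.8,fy=4.8,interpolation=cv2.INTER_CUBIC))
E
```

```text
(no output)
```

View pics/crop0.png

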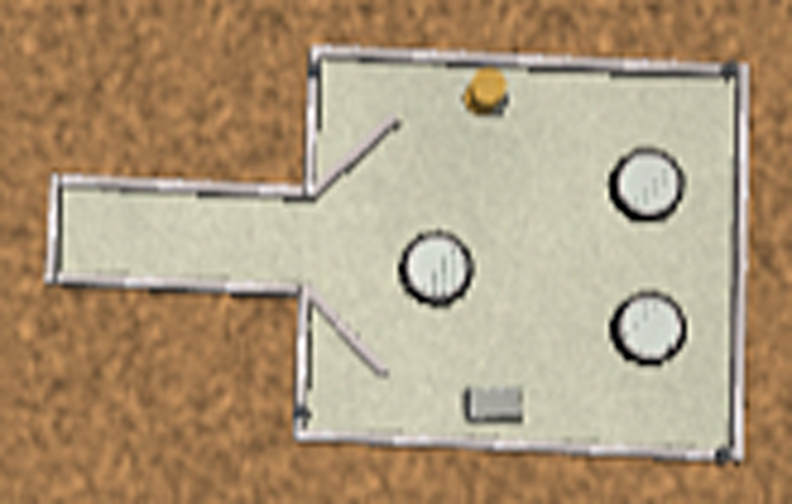

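```bash
cat > h.py <<'E'
import numpy as np, cv2
from scipy.optimize import least_squares
from station import r, eyes
np.set_printoptions(precision=4,suppress=True)
def ray(c,u,v,z,R=None,t=None):
    f=200/np.tan(np.radians(c['vfov']/2))
    R=c['R'] if R is None else R; t=c['t'] if t is None else t
    R=np.array(R);t=np.array(t)
    d=R.T@np.array([(u-c['cx'])/f,(v-c['cy'])/f,1]); o=-R.T@t
    return (o+d*(z-o[2])/d[2])
def proj(c,X):
    f=200/np.tan(np.radians(c['vfov']/2))
    p=np.array(c['R'])@X+np.array(c['t']); return np.array([c['cx']+f*p[0]/p[2],c['cy']+f*p[1]/p[2]])
E
cat > a.py <<'E'
from h import *
c=eyes.capture('top')
P=lambda u,v,z:ray(c,300+(u+.5)/4.8-.5,130+(v+.5)/4.8-.5,z)
px=[(312,47),(748,65),(742,462),(297,438),(52,173),(46,283)]
tr=np.array([(86,-121),(-183,-121),(-183,121),(86,121),(241,-33),(241,33)])/1000
W=np.array([P(u,v,.022)[:2] for u,v in px])
def f(p):
    R=np.array([[np.cos(p[2]),-np.sin(p[2])],[np.sin(p[2]),np.cos(p[2])]])
    return ((R@tr.T).T+p[:2]-W).ravel()
s=least_squares(f,[.6,-.15,1.57]); print(s.x,np.degrees(s.x[2]),f(s.x).reshape(-1,2)*1000)
p=s.x;R=np.array([[np.cos(p[2]),-np.sin(p[2])],[np.sin(p[2]),np.cos(p[2])]])
for n,u,v,z in [('A',436,268,.022),('B',647,184,.022),('C',650,328,.022),('brasstop',488,86,.042),('blocktop',495,402,.038),('raild',384,374,.022),('railu',396,124,.022)]:
    w=P(u,v,z)[:2]; print(n,w,(R.T@(w-p[:2]))*1000)
E
python3 a.py
```

```text
[ 0.5828 -0.095   1.5216] 87.18084521016549 [[ 0.9608  0.6837]
 [-0.2947 -2.0845]
 [ 0.4342 -1.612 ]
 [-0.7109  1.5408]
 [-1.108   0.7385]
 [ 0.7186  0.7335]]
A [ 0.5699 -0.0895] [ 4.8316 13.1752]
B [ 0.6213 -0.2181] [-121.1376  -44.4752]
C [ 0.5332 -0.2176] [-124.9014   43.508 ]
brasstop [ 0.6776 -0.12  ] [-20.3717 -95.9087]
blocktop [ 0.4871 -0.1213] [-30.9783  94.2665]
raild [ 0.5055 -0.0573] [33.8492 79.115 ]
railu [ 0.6587 -0.0665] [ 32.1705 -74.4165]
```

Emit:
{"op": "play_rows", "data": {"deltas": [120,0,0,0,-0.14,120,0,0,0,-0.14,120,0,0,0,-0.14,120,0,0,0,-0.14,120,0,0,0,-0.14,120,0,0,0,-0.14,120,0,0,0,-0.14,120,0,0,0,-0.14,120,0,0,0,-0.138,120,0,0,0,0]}}

```text
time_s: 1.15
tcp_pos: [0.1629, -0.6031, 0.2221]
ee_rot: [[0.049, -0.0, -0.999], [0.999, 0.001, 0.049], [0.001, -1.0, 0.0]]
wrist_force: [0.3, -0.2, 0.0]
gripper_width: 0.531
```

```bash
cat >> h.py <<'E'
TP=np.array([0.5828,-0.095]);TH=1.5216
def t2w(q,p=None,th=None):
    p=TP if p is None else p; th=TH if th is None else th
    return p+np.array([[np.cos(th),-np.sin(th)],[np.sin(th),np.cos(th)]])@(np.array(q)/1000)
def w2t(w):
    th=TH; return np.array([[np.cos(th),np.sin(th)],[-np.sin(th),np.cos(th)]])@(np.array(w)[:2]-TP)*1000
def st():
    s=r.sense();R=np.array(s['ee_rot']);p=np.array(s['tcp_pos'])
    print('t',round(s['time_s'],2),'tcp',p,'tray',w2t(p),'z',round(p[2]*1000,1),'head rel',np.degrees(np.arctan2(R[1,0],R[0,0])-TH),'gap',s['gripper_width']*87,'F',np.array(s['wrist_force']))
    return s
def to(q,z):
    "shift in tool axes (mm) to bring tcp to tray q, height z mm"
    s=st();R=np.array(s['ee_rot']);w=np.r_[t2w(q),z/1000]
    print('shift to',q,z,':',R.T@(w-np.array(s['tcp_pos']))*1000)
def wcap(name):
    s=r.sense();R=np.array(s['ee_rot']);p=np.array(s['tcp_pos'])
    c=eyes.capture('wrist');M=np.array(c['tool_from_camera'])
    Rw=R@M[:3,:3];tw=R@M[:3,3]+p
    c['R']=Rw.T;c['t']=-Rw.T@tw
    cv2.imwrite(f'pics/{name}.png',c['img'])
    import pickle;pickle.dump({k:c[k] for k in('R','t','vfov','cx','cy')},open(f'pics/{name}.pkl','wb'))
    return c
E
python3 -c "
from h import *
to((-70,0),223)
c=eyes.capture('wrist');print(c['tool_from_camera'],c['vfov'])"
```

```text
t 1.15 tcp [ 0.1629 -0.6031  0.2221] tray [-528.1633  394.3731] z 222.1 head rel -0.005971420744443786 gap 46.229482026098324 F [ 0.3008 -0.1967  0.0199]
shift to (-70, 0) 223 : [ 458.2049   -0.6236 -394.3252]
[[-0.0008  0.9523  0.3052 -0.0827]
 [-0.0001 -0.3052  0.9523 -0.1624]
 [ 1.      0.0007  0.0003 -0.0001]
 [ 0.      0.      0.      1.    ]] 60.44058296603965
```

Emit:
{"op": "play_rows", "data": {"deltas": [145,25,0,-21,0,145,25,0,-21,0,145,25,0,-21,0,145,25,0,-21,0,145,25,0,-21,0,145,25,0,-21,0,145,25,0,-21,0,145,25,0,-21,0,145,25,0,-21,0,145,25,0,-21,0]}}

```text
time_s: 2.2
tcp_pos: [0.3857, -0.3628, 0.2226]
ee_rot: [[0.052, 0.0, -0.999], [0.999, 0.0, 0.052], [0.0, -1.0, -0.0]]
wrist_force: [-0.2, 0.0, -0.0]
gripper_width: 0.424
```

Emit:
{"op": "play_rows", "data": {"deltas": [145,25,0,-21,0,145,25,0,-21,0,145,25,0,-21,0,145,25,0,-21,0,145,25,0,-21,0,145,25,0,-21,0,145,25,0,-21,0,145,25,0,-21,0,145,8,0,-16,0,145,0,0,0,0]}}

```text
time_s: 3.2
tcp_pos: [0.5806, -0.1638, 0.2219]
ee_rot: [[0.049, -0.0, -0.999], [0.999, -0.0, 0.049], [-0.0, -1.0, 0.0]]
wrist_force: [0.4, 0.0, -0.1]
gripper_width: 0.433
```

```bash
python3 -c "
from h import *
st(); wcap('w1'); st()"
```

```text
t 3.2 tcp [ 0.5806 -0.1638  0.2219] tray [-68.8532  -1.1786] z 221.9 head rel -0.006779607636866314 gap 37.664457572978606 F [ 0.3764  0.0085 -0.093 ]
t 3.25 tcp [ 0.5793 -0.1645  0.2219] tray [-69.5927   0.0512] z 221.9 head rel -0.04362637648837382 gap 37.39707320011814 F [ 0.5001 -0.6406  0.5356]
```

View pics/w1.png

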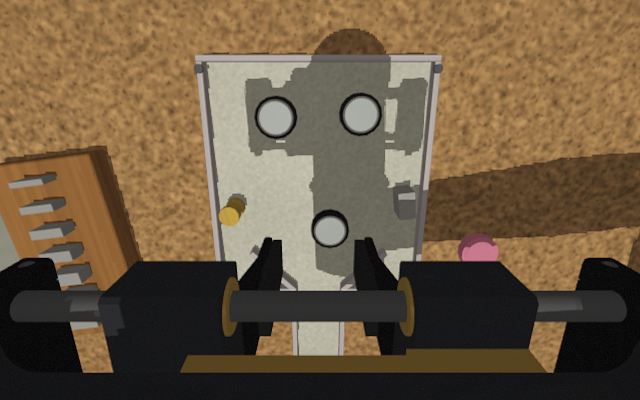

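```bash
cat > loc.py <<'E'
from h import *
import pickle,sys
def L(name,pts):
    c=pickle.load(open(f'pics/{name}.pkl','rb'))
    for n,u,v,z in pts: 
        w=ray(c,u,v,z); print(n,w[:2],w2t(w))
E
python3 - <<'E'
from loc import *
L('w1',[('B',276,117,.019),('C',361,114.5,.019),('A',330,230,.019),('cornL',196,56.5,.022),('cornR',441,56,.022),('slotR',344,350,.022),('slotL',298,350,.022)])
import cv2
i=cv2.imread('pics/w1.png')[40:260,180:460]
cv2.imwrite('pics/w1c.png',cv2.resize(i,None,fx=2.7,fy=2.7,interpolation=cv2.INTER_CUBIC))
E
```

```text
B [ 0.6213 -0.2188] [-121.759   -44.5561]
C [ 0.533 -0.217] [-124.3496   43.7144]
A [ 0.57   -0.0889] [ 5.488  13.0525]
cornL [ 0.6943 -0.2806] [-179.8635 -120.454 ]
cornR [ 0.4546 -0.2694] [-180.4785  119.5069]
slotR [0.5583 0.0787] [172.2532  32.9723]
slotL [0.6177 0.0758] [172.2823 -26.4901]
```

View pics/w1c.png

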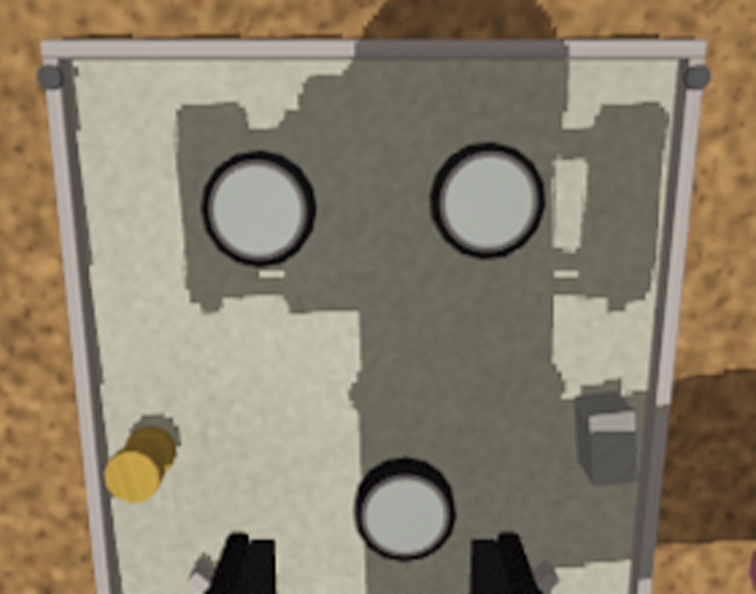

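Emit:
{"op": "play_rows", "data": {"deltas": [145,9,10,2.6,0,145,9,20,2.6,0,145,9,20,2.6,0,145,9,20,2.6,0,145,8,20,2.6,0,145,0,20,0,0,145,0,20,0,0,145,0,20,0,0,145,0,20,0,0,145,0,10,0,0]}}

```text
time_s: 4.25
tcp_pos: [0.5656, -0.1209, 0.0406]
ee_rot: [[0.051, -0.004, -0.999], [0.999, 0.0, 0.051], [0.0, -1.0, 0.004]]
wrist_force: [-0.9, -0.4, 0.6]
gripper_width: 0.433
```

```bash
python3 -c "
from h import *
to((-25,13),12); wcap('w2');st()"
```

```text
t 4.25 tcp [ 0.5656 -0.1209  0.0406] tray [-26.7226  15.8853] z 40.6 head rel -0.12012250243716345 gap 37.709699791765345 F [-0.8517 -0.3781  0.5522]
shift to (-25, 13) 12 : [ 1.7268 28.5837 -2.9927]
t 4.3 tcp [ 0.5653 -0.1209  0.0397] tray [-26.6805  16.1898] z 39.7 head rel -0.10939574594877692 gap 37.37888479083608 F [-0.9577  0.1059 -1.1726]
```

View pics/w2.png

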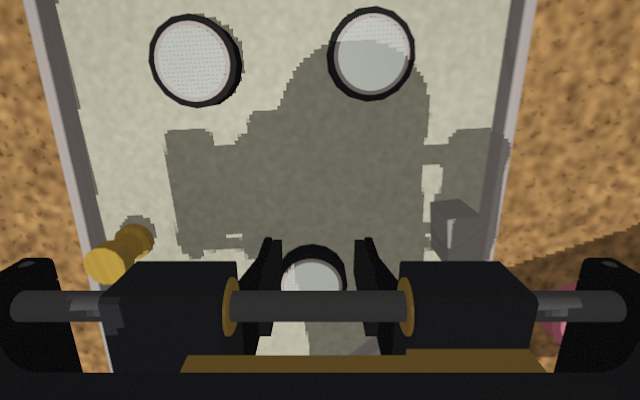

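Emit:
{"op": "play_rows", "data": {"deltas": [145,0,6,-1,0,145,0,6,-1,0,145,0,6,-1,0,145,0,5,0,0,145,0,4,0,0,145,0,0,0,0,145,2,0,0,0,145,3,0,0,0,145,3,0,0,0,145,0,0,0,0]}}

```text
time_s: 5.3
tcp_pos: [0.5716, -0.1123, 0.0158]
ee_rot: [[0.048, 0.0, -0.999], [0.999, 0.0, 0.048], [0.0, -1.0, -0.0]]
wrist_force: [-0.2, -0.2, -0.4]
gripper_width: 0.43
```

```bash
python3 -c "
from h import *
to((33,0),12); wcap('w3');st()
from loc import *
L('w2',[('B',194,61,.019),('C',370,54,.019)])
"
```

```text
t 5.3 tcp [ 0.5716 -0.1123  0.0158] tray [-17.8456  10.3015] z 15.8 head rel 0.04670533252038512 gap 37.397459049429756 F [-0.1976 -0.1853 -0.4262]
shift to (33, 0) 12 : [ 50.837    3.7649 -10.3417]
t 5.35 tcp [ 0.5717 -0.1125  0.0157] tray [-17.981   10.2781] z 15.7 head rel 0.03607994714264784 gap 37.5703073062296 F [-0.0145  0.4183  0.8494]
B [ 0.6223 -0.2189] [-121.7964  -45.5946]
C [ 0.5346 -0.2177] [-124.9438   42.0892]
```

View pics/w3.png

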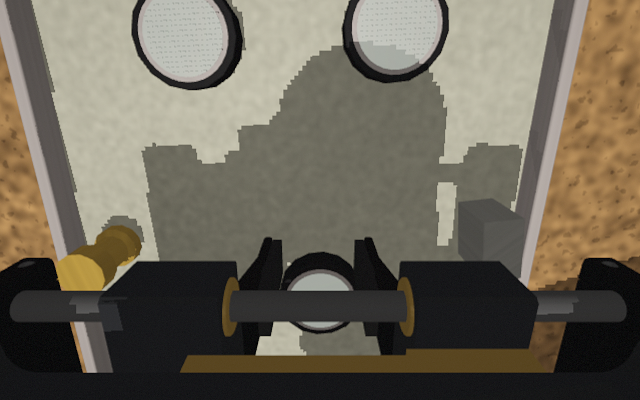

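```bash
python3 -c "
from loc import *
L('w3',[('A',319.5,292,.022),('Aback',319.5,252.5,.022),('B',187,33,.019),('C',395,27,.019)])
"
```

```text
A [ 0.5716 -0.0926] [ 1.8379 11.2746]
Aback [ 0.5706 -0.1155] [-21.0922  11.2025]
B [ 0.6218 -0.2192] [-122.1185  -45.0506]
C [ 0.5341 -0.2173] [-124.5505   42.6131]
```

Emit:
{"op": "play_rows", "data": {"deltas": [145,4,1,-1,0,145,5,1,-1.2,0,145,6,1,-1.3,0,145,6,0,-1.3,0,145,6,0,-1.3,0,145,6,0,-1.3,0,145,6,0,-1.3,0,145,6,0,-1.3,0,145,4,0,-0.6,0,145,0,0,0,0]}}

```text
time_s: 6.35
tcp_pos: [0.5848, -0.0636, 0.0125]
ee_rot: [[0.048, 0.001, -0.999], [0.999, 0.0, 0.048], [0.0, -1.0, -0.001]]
wrist_force: [1.4, 0.1, 0.4]
gripper_width: 0.434
```

```bash
python3 -c "
from h import *
to((82,0),12); wcap('w4');st()
"
```

```text
t 6.35 tcp [ 0.5848 -0.0636  0.0125] tray [31.4889 -0.4726] z 12.5 head rel 0.04593645655489323 gap 37.78008586686996 F [1.3687 0.1169 0.4252]
shift to (82, 0) 12 : [50.5113  0.5321  0.4324]
t 6.4 tcp [ 0.5847 -0.0638  0.0125] tray [31.2704 -0.4124] z 12.5 head rel 0.028567771019461705 gap 37.494139603893494 F [0.112  0.5104 0.2539]
```

View pics/w4.png

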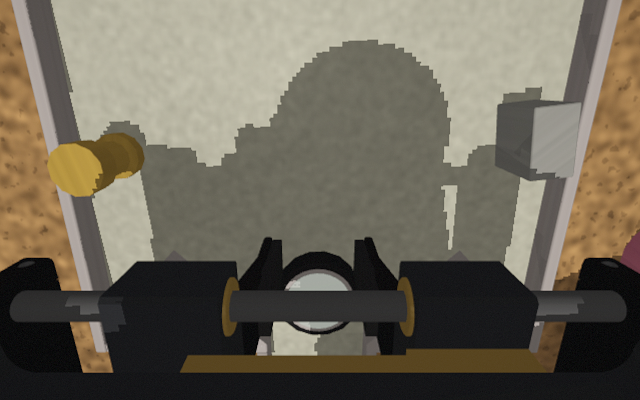

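Emit:
{"op": "play_rows", "data": {"deltas": [145,-6,0,0.2,0,145,-8,0,0.2,0,200,0,0,0,0,200,0,0,0,0,200,0,0,0,0,200,0,0,0,0,200,0,0,0,0,200,0,0,0,0,200,0,0,0,0,200,0,0,0,0]}}

```text
time_s: 7.4
tcp_pos: [0.5834, -0.0782, 0.0126]
ee_rot: [[0.049, 0.0, -0.999], [0.999, -0.0, 0.049], [0.0, -1.0, -0.0]]
wrist_force: [-0.2, 0.1, -0.2]
gripper_width: 0.215
```

```bash
python3 -c "
from h import *
to((80,0),12); wcap('w5');st()
"
```

```text
t 7.4 tcp [ 0.5834 -0.0782  0.0126] tray [16.7661  0.1927] z 12.6 head rel 0.01786792064970618 gap 18.73237267267364 F [-0.1679  0.0764 -0.1994]
shift to (80, 0) 12 : [63.2338  0.5559 -0.2124]
t 7.45 tcp [ 0.5834 -0.0783  0.0126] tray [16.754   0.2127] z 12.6 head rel 0.016216135300514398 gap 18.87500159719827 F [0.922  0.5251 0.3273]
```

View pics/w5.png

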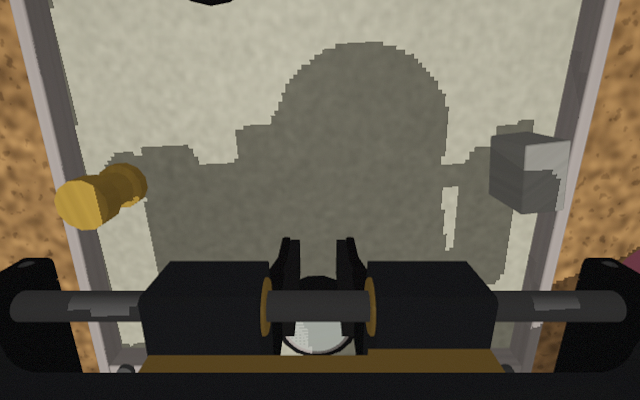

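Emit:
{"op": "play_rows", "data": {"deltas": [200,4,0,0,0,200,7,0,0,0,200,7,0,0,0,200,7,0,0,0,200,7,0,0,0,200,7,0,0,0,200,7,0,0,0,200,7,0,0,0,200,6,0,0,0,200,4,0,0,0]}}

```text
time_s: 8.45
tcp_pos: [0.5865, -0.0148, 0.0126]
ee_rot: [[0.049, 0.0, -0.999], [0.999, -0.0, 0.049], [0.0, -1.0, -0.0]]
wrist_force: [0.9, 0.4, -0.5]
gripper_width: 0.215
```

```bash
python3 -c "
from h import *
s=st(); wcap('w6');st()
c=eyes.capture('top');i=c['img'][130:235,300:465]
cv2.imwrite('pics/t6.png',cv2.resize(i,None,fx=4.8,fy=4.8,interpolation=cv2.INTER_CUBIC))
"
```

```text
t 8.45 tcp [ 0.5865 -0.0148  0.0126] tray [80.3263  0.2124] z 12.6 head rel 0.03518511489887785 gap 18.696646737591692 F [ 0.9138  0.4095 -0.5147]
t 8.5 tcp [ 0.5867 -0.0144  0.0126] tray [80.6552  0.1154] z 12.6 head rel 0.05340660385916177 gap 18.66846661741332 F [0.3033 0.1751 0.8182]
```

View pics/w6.png

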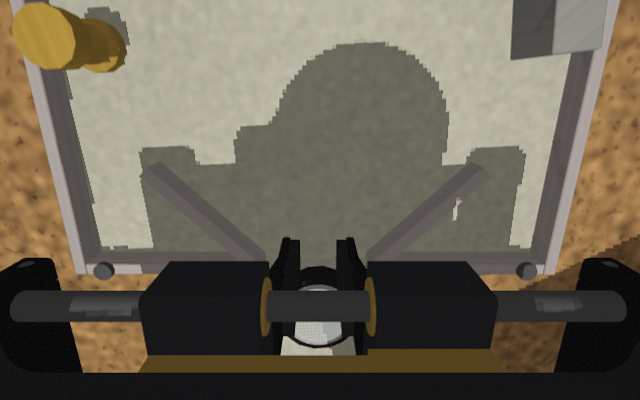

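View pics/t6.png

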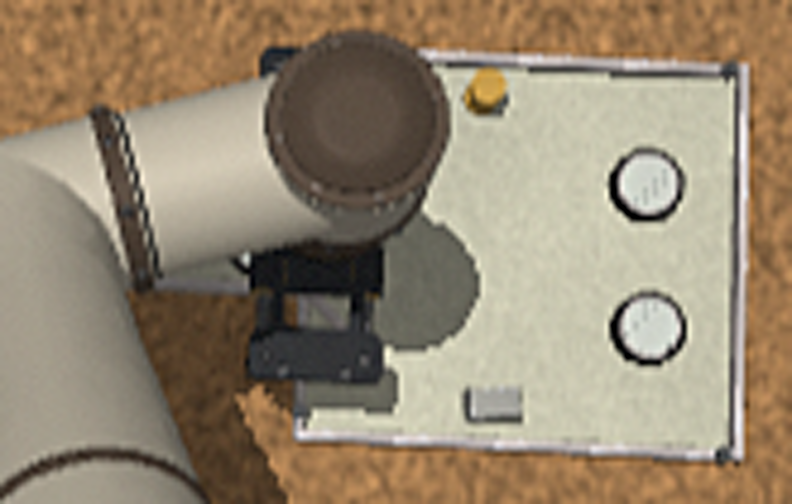

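Emit:
{"op": "play_rows", "data": {"deltas": [200,-6,0,0,0,200,-8,0,0,0,145,0,-15,0,0,145,-5,-20,0,0,145,-15,-15,0,0,145,-25,0,6,0,145,-30,0,9,0,145,-30,0,9,0,145,-30,0,9,0,145,-30,0,9,0]}}

```text
time_s: 9.55
tcp_pos: [0.5348, -0.1941, 0.0626]
ee_rot: [[0.05, 0.0, -0.999], [0.999, -0.0, 0.05], [-0.0, -1.0, -0.0]]
wrist_force: [0.1, -0.2, 0.2]
gripper_width: 0.428
```

Emit:
{"op": "play_rows", "data": {"deltas": [145,-25,0,1,0,145,-20,0,0,0,145,-8,0,0,0,145,0,0,0,0,145,0,0,0,0,145,0,0,0,0,145,0,0,0,0,145,0,0,0,0,145,0,0,0,0,145,0,0,0,0]}}

```text
time_s: 10.55
tcp_pos: [0.5323, -0.2447, 0.0626]
ee_rot: [[0.049, 0.0, -0.999], [0.999, 0.0, 0.049], [0.0, -1.0, -0.0]]
wrist_force: [-0.1, 0.7, 0.2]
gripper_width: 0.433
```

```bash
python3 -c "
from h import *
to((-154,43),12.5); wcap('w7');st()
"
```

```text
t 10.55 tcp [ 0.5323 -0.2447  0.0626] tray [-152.0504   43.109 ] z 62.6 head rel 0.03517338818395846 gap 37.65547537279954 F [-0.1003  0.6936  0.1725]
shift to (-154, 43) 12.5 : [-1.9508 50.0591 -0.1058]
t 10.6 tcp [ 0.5322 -0.2448  0.0626] tray [-152.1425   43.1243] z 62.6 head rel 0.027702670361676323 gap 37.491358930765124 F [ 0.9605 -1.589   0.376 ]
```

View pics/w7.png

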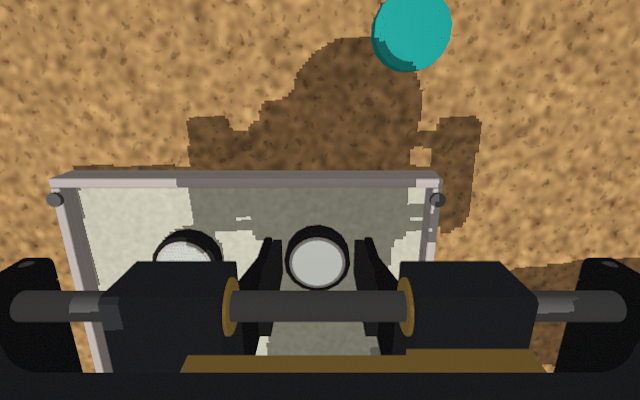

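```bash
python3 -c "
from loc import *
L('w7',[('C',317,257,.022),('wallin',300,187,.022),('wallout',300,171,.022),('rcorn',441,171,.022),('Clow',317,291,.022),('Cup',317,226,.022)])
"
```

```text
C [ 0.5339 -0.221 ] [-128.2209   42.6736]
wallin [ 0.542  -0.2693] [-176.1015   32.1829]
wallout [ 0.5414 -0.2794] [-186.1912   32.3281]
rcorn [ 0.456  -0.2753] [-186.3089  117.791 ]
Clow [ 0.5351 -0.1953] [-102.4822   42.6921]
Cup [ 0.5328 -0.2429] [-150.2252   42.6578]
```

Emit:
{"op": "play_rows", "data": {"deltas": [145,-2,5,0,0,145,-2,8,0,0,145,0,8,0,0,145,0,8,0,0,145,0,8,0,0,145,0,6,0,0,145,0,4,0,0,145,0,3,0,0,145,0,0,0,0,145,0,0,0,0]}}

```text
time_s: 11.6
tcp_pos: [0.5322, -0.249, 0.0128]
ee_rot: [[0.049, 0.0, -0.999], [0.999, -0.0, 0.049], [-0.0, -1.0, -0.0]]
wrist_force: [0.2, 0.2, 0.2]
gripper_width: 0.43
```

```bash
python3 -c "
from h import *
to((30,0),12.5); wcap('w8');st()
"
```

```text
t 11.6 tcp [ 0.5322 -0.249   0.0128] tray [-156.3502   42.9734] z 12.8 head rel 0.016547741433067316 gap 37.42726123176558 F [0.2225 0.2378 0.186 ]
shift to (30, 0) 12.5 : [186.3378   0.2667 -43.0271]
t 11.65 tcp [ 0.5322 -0.2491  0.0129] tray [-156.3521   42.9189] z 12.9 head rel 0.017119997814320435 gap 37.53428021318391 F [-0.2317 -0.5105  0.1339]
```

View pics/w8.png

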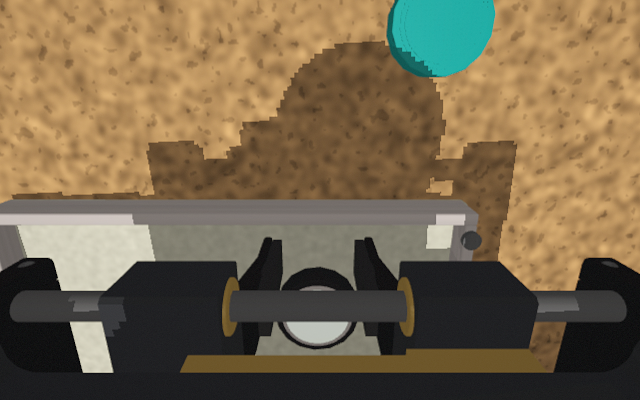

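Emit:
{"op": "play_rows", "data": {"deltas": [145,4,0,0,0,145,4,0,0,0,145,5,0,0,0,145,5,0,0,0,145,6,0,-1,0,145,7,0,-1.8,0,145,7,0,-1.8,0,145,7,0,-1.8,0,145,7,0,-1.8,0,145,7,0,-1.8,0]}}

```text
time_s: 12.65
tcp_pos: [0.5451, -0.1899, 0.0126]
ee_rot: [[0.049, 0.0, -0.999], [0.999, -0.0, 0.049], [-0.0, -1.0, -0.0]]
wrist_force: [0.5, 0.1, 0.5]
gripper_width: 0.431
```

Emit:
{"op": "play_rows", "data": {"deltas": [145,7,0,-1.8,0,145,7,0,-1.8,0,145,7,0,-1.8,0,145,7,0,-1.8,0,145,7,0,-1.8,0,145,7,0,-1.8,0,145,7,0,-1.8,0,145,7,0,-1.8,0,145,7,0,-1.8,0,145,7,0,-1.8,0]}}

```text
time_s: 13.65
tcp_pos: [0.5664, -0.1209, 0.0125]
ee_rot: [[0.049, -0.0, -0.999], [0.999, 0.0, 0.049], [0.0, -1.0, 0.0]]
wrist_force: [0.3, -1.3, -0.3]
gripper_width: 0.431
```

```bash
python3 -c "
from h import *
to((30,0),12.5); wcap('w9');st()
"
```

```text
t 13.65 tcp [ 0.5664 -0.1209  0.0125] tray [-26.7156  15.065 ] z 12.5 head rel 0.010962557211526162 gap 37.50046890697278 F [ 0.285  -1.3169 -0.3423]
shift to (30, 0) 12.5 : [ 56.7127   0.0462 -15.0759]
t 13.7 tcp [ 0.5669 -0.1202  0.0126] tray [-25.9322  14.6693] z 12.6 head rel 0.06396806799940596 gap 37.43262052984015 F [-0.092   0.1917  0.8339]
```

View pics/w9.png

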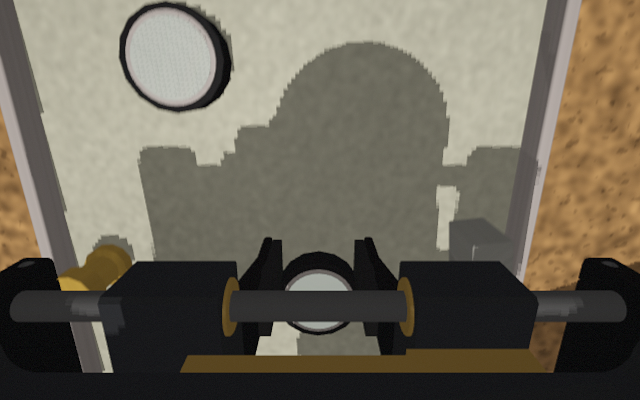

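Emit:
{"op": "play_rows", "data": {"deltas": [145,5,0,-1.2,0,145,7,0,-1.9,0,145,7,0,-1.9,0,145,7,0,-1.9,0,145,7,0,-1.9,0,145,7,0,-1.9,0,145,7,0,-1.9,0,145,7,0,-1.8,0,145,2,0,0,0,145,0,0,0,0]}}

```text
time_s: 14.7
tcp_pos: [0.5835, -0.0659, 0.0125]
ee_rot: [[0.048, 0.0, -0.999], [0.999, 0.0, 0.048], [0.0, -1.0, -0.0]]
wrist_force: [-0.2, 1.2, 0.9]
gripper_width: 0.431
```

Emit:
{"op": "play_rows", "data": {"deltas": [145,-6,0,0,0,145,-8,0,0,0,200,0,0,0,0,200,0,0,0,0,200,0,0,0,0,200,0,0,0,0,200,0,0,0,0,200,0,0,0,0,200,0,0,0,0,200,0,0,0,0]}}

```text
time_s: 15.7
tcp_pos: [0.5827, -0.0802, 0.0126]
ee_rot: [[0.049, 0.0, -0.999], [0.999, 0.0, 0.049], [0.0, -1.0, -0.0]]
wrist_force: [-0.3, 0.8, 0.6]
gripper_width: 0.216
```

```bash
python3 -c "
from h import *
to((80,0),12.5); wcap('w10');st()
"
```

```text
t 15.7 tcp [ 0.5827 -0.0802  0.0126] tray [14.768   0.7968] z 12.6 head rel 0.014166415661344472 gap 18.819980199615244 F [-0.2969  0.7565  0.5597]
shift to (80, 0) 12.5 : [65.2318  0.0604 -0.813 ]
t 15.75 tcp [ 0.5827 -0.0802  0.0125] tray [14.7622  0.8042] z 12.5 head rel 0.01792589364625021 gap 18.934581475149443 F [-0.2469  0.1563 -0.9129]
```

View pics/w10.png

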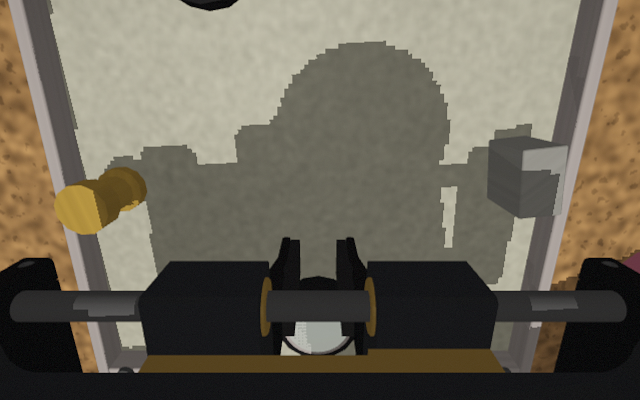

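Disc is centred ahead of the fingers again (about 317, 318). Push it through.

Emit:
{"op": "play_rows", "data": {"deltas": [200,5,0,-0.4,0,200,7,0,-0.4,0,200,7,0,0,0,200,7,0,0,0,200,7,0,0,0,200,7,0,0,0,200,7,0,0,0,200,7,0,0,0,200,7,0,0,0,200,5,0,0,0]}}

```text
time_s: 16.75
tcp_pos: [0.5868, -0.0137, 0.0126]
ee_rot: [[0.049, 0.0, -0.999], [0.999, 0.0, 0.049], [0.0, -1.0, -0.0]]
wrist_force: [-0.2, -0.1, -0.2]
gripper_width: 0.217
```

```bash
python3 -c "
from h import *
st(); wcap('w11');st()
"
```

```text
t 16.75 tcp [ 0.5868 -0.0137  0.0126] tray [81.3903  0.0141] z 12.6 head rel 0.028286197011268548 gap 18.90329754981136 F [-0.2349 -0.112  -0.1627]
t 16.8 tcp [ 0.5869 -0.0132  0.0126] tray [81.876 -0.093] z 12.6 head rel 0.06332499412867189 gap 18.884123116913663 F [-0.0058  0.2627  0.0814]
```

View pics/w11.png

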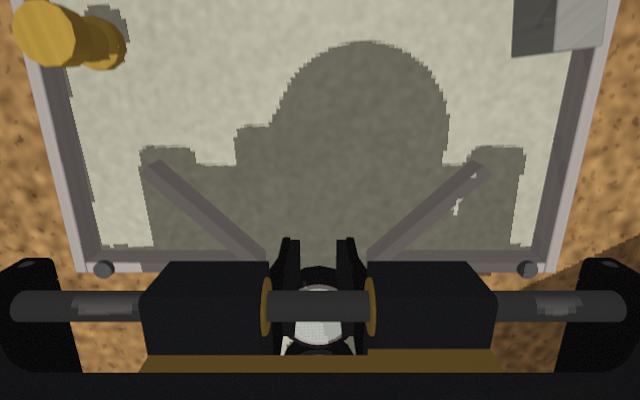

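Emit:
{"op": "play_rows", "data": {"deltas": [200,-6,0,0,0,200,-8,0,0,0,145,0,-15,0,0,145,-5,-20,0,0,145,-15,-15,0,0,145,-25,0,-6,0,145,-30,0,-9,0,145,-30,0,-9,0,145,-30,0,-9,0,145,-30,0,-9,0]}}

```text
time_s: 17.8
tcp_pos: [0.6196, -0.1975, 0.0625]
ee_rot: [[0.05, -0.0, -0.999], [0.999, 0.0, 0.05], [0.0, -1.0, 0.0]]
wrist_force: [0.1, 0.6, 0.7]
gripper_width: 0.429
```

Emit:
{"op": "play_rows", "data": {"deltas": [145,-25,0,-3,0,145,-20,0,0,0,145,-10,0,0,0,145,0,0,0,0,145,0,0,0,0,145,0,0,0,0,145,0,0,0,0,145,0,0,0,0,145,0,0,0,0,145,0,0,0,0]}}

```text
time_s: 18.8
tcp_pos: [0.6203, -0.25, 0.0626]
ee_rot: [[0.049, 0.0, -0.999], [0.999, -0.0, 0.049], [-0.0, -1.0, -0.0]]
wrist_force: [-0.1, -0.5, 0.6]
gripper_width: 0.433
```

```bash
python3 -c "
from h import *
to((-154,-45),12.5); wcap('w12');st()
"
```

```text
t 18.8 tcp [ 0.6203 -0.25    0.0626] tray [-152.9879  -45.1093] z 62.6 head rel 0.03810393824224786 gap 37.62972891527458 F [-0.0708 -0.4602  0.5715]
shift to (-154, -45) 12.5 : [-1.0117 50.1311  0.1143]
t 18.85 tcp [ 0.6203 -0.2501  0.0626] tray [-153.0784  -45.0444] z 62.6 head rel 0.02569083822561062 gap 37.27679531001356 F [ 0.6167  0.0453 -0.4826]
```

View pics/w12.png

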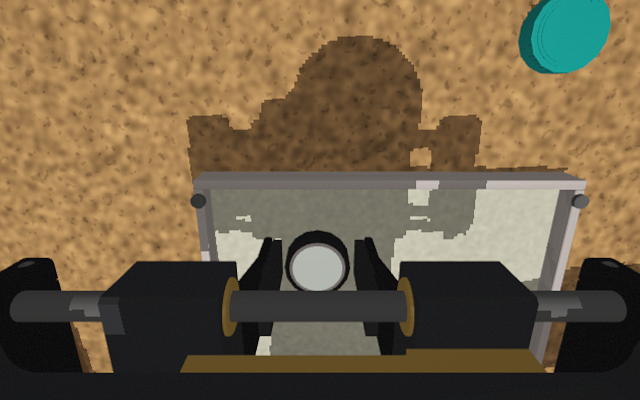

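Emit:
{"op": "play_rows", "data": {"deltas": [145,-1,5,0,0,145,-1,8,0,0,145,0,8,0,0,145,0,8,0,0,145,0,8,0,0,145,0,6,0,0,145,0,4,0,0,145,0,3,0,0,145,0,0,0,0,145,0,0,0,0]}}

```text
time_s: 19.85
tcp_pos: [0.6203, -0.2524, 0.0128]
ee_rot: [[0.049, 0.001, -0.999], [0.999, -0.0, 0.049], [-0.0, -1.0, -0.001]]
wrist_force: [-0.4, 0.3, 0.5]
gripper_width: 0.43
```

```bash
python3 -c "
from h import *
to((30,0),12.5); wcap('w13');st()
"
```

```text
t 19.85 tcp [ 0.6203 -0.2524  0.0128] tray [-155.3474  -45.2398] z 12.8 head rel 0.015612154972146883 gap 37.381809358315905 F [-0.421   0.3162  0.5051]
shift to (30, 0) 12.5 : [185.3598   0.2527  45.1894]
t 19.9 tcp [ 0.6205 -0.2524  0.013 ] tray [-155.3401  -45.3644] z 13.0 head rel 0.017247610888912274 gap 37.33530660211188 F [ 0.1298 -0.3513  0.2895]
```

View pics/w13.png

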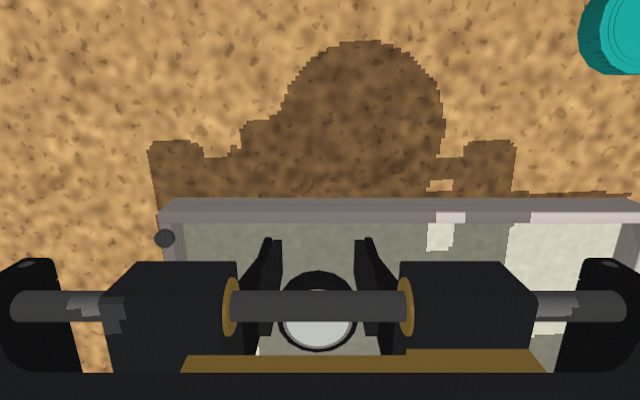

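Emit:
{"op": "play_rows", "data": {"deltas": [145,4,0,0,0,145,4,0,0,0,145,5,0,0,0,145,5,0,0,0,145,6,0,1,0,145,7,0,1.9,0,145,7,0,1.9,0,145,7,0,1.9,0,145,7,0,1.9,0,145,7,0,1.9,0]}}

```text
time_s: 20.9
tcp_pos: [0.6124, -0.1922, 0.0126]
ee_rot: [[0.049, 0.0, -0.999], [0.999, -0.0, 0.049], [-0.0, -1.0, -0.0]]
wrist_force: [-0.6, 0.0, 1.0]
gripper_width: 0.431
```

Emit:
{"op": "play_rows", "data": {"deltas": [145,7,0,1.9,0,145,7,0,1.9,0,145,7,0,1.9,0,145,7,0,1.9,0,145,7,0,1.9,0,145,7,0,1.9,0,145,7,0,1.9,0,145,7,0,1.9,0,145,7,0,1.9,0,145,7,0,1.9,0]}}

```text
time_s: 21.9
tcp_pos: [0.5969, -0.1214, 0.0126]
ee_rot: [[0.049, 0.0, -0.999], [0.999, 0.0, 0.049], [0.0, -1.0, -0.0]]
wrist_force: [-0.5, -1.5, 0.8]
gripper_width: 0.428
```

```bash
python3 -c "
from h import *
to((30,0),12.5); wcap('w14');st()
"
```

```text
t 21.9 tcp [ 0.5969 -0.1214  0.0126] tray [-25.7143 -15.3394] z 12.6 head rel 0.010591797044568536 gap 37.1981926223587 F [-0.5106 -1.4698  0.7532]
shift to (30, 0) 12.5 : [55.7172  0.0748 15.3291]
t 21.95 tcp [ 0.5966 -0.1206  0.0125] tray [-24.8787 -15.0131] z 12.5 head rel 0.050705220888261425 gap 37.722936044168875 F [ 0.5726  0.2879 -1.0115]
```

View pics/w14.png

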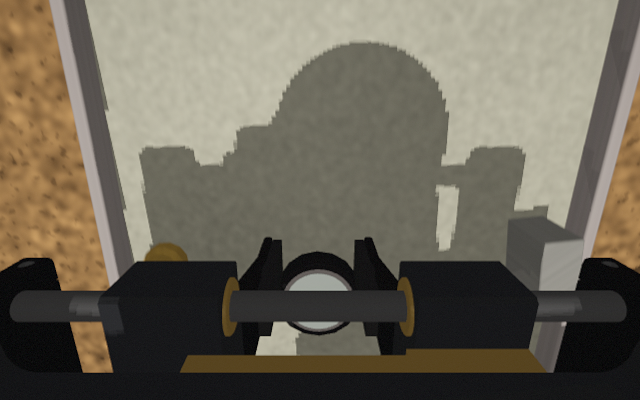

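Emit:
{"op": "play_rows", "data": {"deltas": [145,5,0,1.2,0,145,7,0,1.9,0,145,7,0,1.9,0,145,7,0,1.9,0,145,7,0,1.9,0,145,7,0,1.9,0,145,7,0,1.9,0,145,6,0,1.8,0,145,2,0,0,0,145,0,0,0,0]}}

```text
time_s: 22.95
tcp_pos: [0.5853, -0.066, 0.0126]
ee_rot: [[0.048, 0.0, -0.999], [0.999, 0.0, 0.048], [0.0, -1.0, 0.0]]
wrist_force: [0.1, 1.3, 0.6]
gripper_width: 0.43
```

Emit:
{"op": "play_rows", "data": {"deltas": [145,-6,0,0,0,145,-8,0,0,0,200,0,0,0,0,200,0,0,0,0,200,0,0,0,0,200,0,0,0,0,200,0,0,0,0,200,0,0,0,0,200,0,0,0,0,200,0,0,0,0]}}

```text
time_s: 23.95
tcp_pos: [0.5846, -0.0803, 0.0126]
ee_rot: [[0.049, 0.0, -0.999], [0.999, 0.0, 0.049], [0.0, -1.0, -0.0]]
wrist_force: [-0.2, -0.0, -0.7]
gripper_width: 0.214
```

```bash
python3 -c "
from h import *
to((82,0),12.5); wcap('w15');st()
"
```

```text
t 23.95 tcp [ 0.5846 -0.0803  0.0126] tray [14.7919 -1.0975] z 12.6 head rel 0.01954405222937921 gap 18.622957698071726 F [-0.1569 -0.0048 -0.6575]
shift to (82, 0) 12.5 : [67.2084  0.0598  1.0746]
t 24.0 tcp [ 0.5846 -0.0803  0.0126] tray [14.7545 -1.0716] z 12.6 head rel 0.01637993337812746 gap 18.76576318766372 F [-0.1546  0.2518  0.0151]
```

View pics/w15.png

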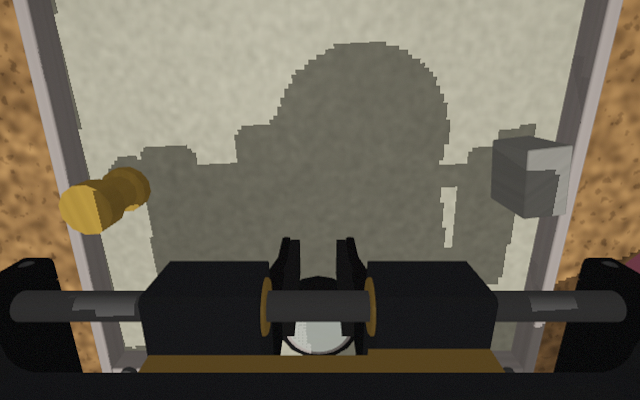

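Emit:
{"op": "play_rows", "data": {"deltas": [200,5,0,0.5,0,200,7,0,0.5,0,200,7,0,0,0,200,7,0,0,0,200,7,0,0,0,200,7,0,0,0,200,7,0,0,0,200,7,0,0,0,200,7,0,0,0,200,6,0,0,0]}}

```text
time_s: 25.0
tcp_pos: [0.5869, -0.0128, 0.0125]
ee_rot: [[0.049, -0.0, -0.999], [0.999, -0.0, 0.049], [-0.0, -1.0, 0.0]]
wrist_force: [-0.4, -1.1, -1.2]
gripper_width: 0.217
```

```bash
python3 -c "
from h import *
st(); wcap('w16');st()
"
```

```text
t 25.0 tcp [ 0.5869 -0.0128  0.0125] tray [82.3052 -0.068 ] z 12.5 head rel 0.0218431340209371 gap 18.915181494687122 F [-0.3909 -1.0903 -1.1773]
t 25.05 tcp [ 0.5871 -0.0121  0.0126] tray [83.0186 -0.263 ] z 12.6 head rel 0.06504472145250005 gap 18.56792624601247 F [-0.2495  0.7605  0.2662]
```

View pics/w16.png

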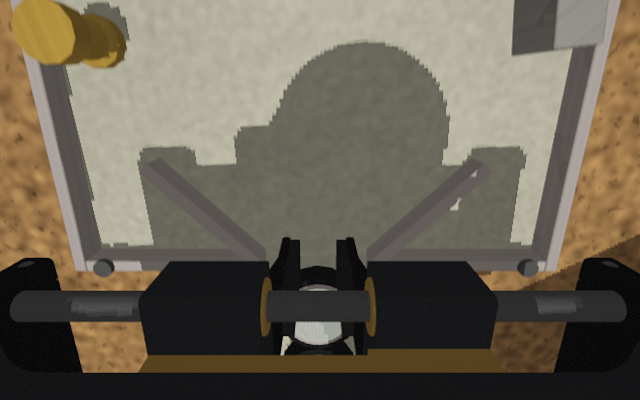

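Back off, lift, and move well aside so the top camera sees the slot.

Emit:
{"op": "play_rows", "data": {"deltas": [200,-6,0,0,0,200,-8,0,0,0,200,-2,-15,0,0,200,-5,-25,0,0,200,-15,-30,0,0,200,-20,-30,0,0,200,-25,-30,0,0,200,-30,-20,0,0,200,-30,0,0,0,200,-30,0,0,0]}}

```text
time_s: 26.05
tcp_pos: [0.5783, -0.1863, 0.1638]
ee_rot: [[0.05, 0.002, -0.999], [0.999, 0.0, 0.05], [0.0, -1.0, -0.002]]
wrist_force: [1.0, 0.5, -0.4]
gripper_width: 0.218
```

Emit:
{"op": "play_rows", "data": {"deltas": [200,-30,0,15,0,200,-30,0,15,0,200,-30,0,15,0,200,-30,0,15,0,200,-30,0,15,0,200,-25,0,15,0,200,-20,0,15,0,200,-10,0,5,0,200,0,0,0,0,200,0,0,0,0]}}

```text
time_s: 27.05
tcp_pos: [0.4587, -0.3836, 0.1625]
ee_rot: [[0.049, 0.0, -0.999], [0.999, 0.0, 0.049], [0.0, -1.0, -0.0]]
wrist_force: [-0.2, 0.0, -0.4]
gripper_width: 0.213
```

```bash
python3 -c "
from h import *
st()
c=eyes.capture('top');cv2.imwrite('pics/t17f.png',c['img']);i=c['img'][130:235,300:465]
cv2.imwrite('pics/t17.png',cv2.resize(i,None,fx=4.8,fy=4.8,interpolation=cv2.INTER_CUBIC))
c=eyes.capture('scene');cv2.imwrite('pics/s17.png',c['img'])
"
```

```text
t 27.05 tcp [ 0.4587 -0.3836  0.1625] tray [-294.3065  109.7615] z 162.5 head rel -0.015065431335492036 gap 18.51184455772999 F [-0.2406  0.0425 -0.4139]
```

View pics/t17.png

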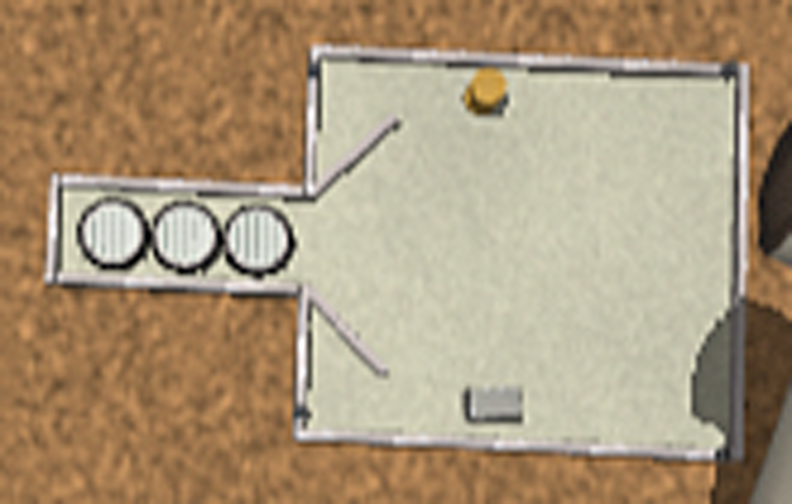

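View pics/s17.png

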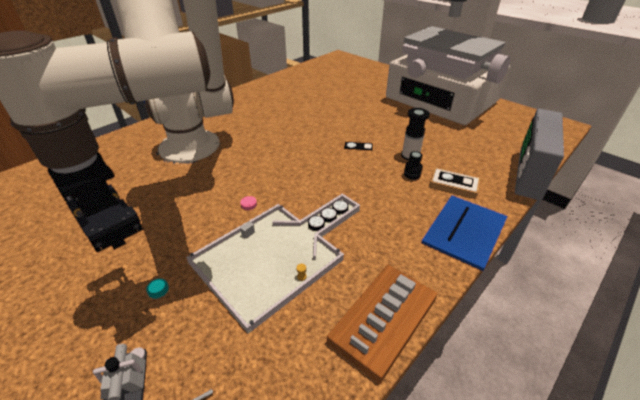

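```bash
python3 - <<'E'
from h import *
c=eyes.capture('top')
P=lambda u,v,z:w2t(ray(c,300+(u+.5)/4.8-.5,130+(v+.5)/4.8-.5,z))
for n,u,v,z in [('last',258,240,.02),('mid',185,236,.02),('first',114,233,.02),('slotend in',60,230,.022),('gate edge sorting face top',320,194,.022),('gate lower',310,292,.022),('spacer',488,86,.042),('block',495,402,.038)]: print(n,P(u,v,z))
a=cv2.imread('pics/top0.png').astype(int);b=cv2.imread('pics/t17f.png').astype(int)
d=abs(a-b).max(2); print('change in scene left part', d[130:220,160:260].max(), d[205:225,400:415].max(), d[142:158,393:408].max())
r.finish_job()
E
```

```text
last [113.078    0.8436]
mid [157.4995   0.5031]
first [200.7365   0.7194]
slotend in [233.5648   0.7686]
gate edge sorting face top [ 76.7412 -28.9189]
gate lower [80.3586 31.4749]
spacer [-20.3294 -95.9215]
block [-30.9346  94.2538]
change in scene left part 18 5 6
the job is handed in; nothing more can be done
```

All three lens cells are in the slot, and I handed the job in at about 27 s of the 56 s allowed. I pushed them one at a time along the tray floor with the two fingertips, and no cell was gripped or lifted.

- **Cells:** the last top picture puts their centres about 33, 77 and 121 mm past the gate. At least 22 mm is needed, and camera error is about 2–3 mm. They look flat in the top and scene pictures.
- **Other items:** the gauge block and the spacer measured the same positions as at the start, to within 0.1 mm. The part of the top picture with the eyepiece and viewing tube barely changed, and both still stand in the scene picture.
- **Forces:** wrist force readings stayed under about 2 N.
- **Disagreement:** the cameras differed by 2–3 mm on the tray walls along the tray's x axis. The last cell's margin past the gate is well above that.

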